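# Bring up the hidden well of a tube counter by fingertip and load a tube

## Robot

A 7-joint arm with a two-finger parallel gripper is mounted at the origin on a cart in front of the work surface, level with it; the furniture and walls round the work are solid. World frame = base frame: x ahead of the robot, y to its left, z up, the work surface at z = 0. Lengths are in m, angles in degrees, forces in N, time in s.
With the tool pointing down it reaches from about 0.35 to 0.775 m from the base axis. Payload 3.1 kg.
Tool frame: the origin (TCP) lies on the centre line of the jaws, within the pads' length; the fingertips stand 17 mm ahead of it and the grasp point (between the pads) lies 2 mm behind it (robot.tip_reach is the distance from the TCP to the fingertips, in m); z points along the fingers, y is the line along which they close (so a half turn about z gives the same grasp; the last joint's range is limited). The gripper opens to 85 mm and grips with 20 to 120 N. Pads are 22 mm wide; open, the fingers measure 114 mm over their backs; the gripper's body (76 mm by 85 mm) begins 54 mm behind the grasp point. The pads swing forward as they close: fully open they stand 13 mm farther back than shut.
Start: joints at [64.761, 17.813, 0.802, 86.603, -0.252, 75.585, -1.558], TCP at [0.214, -0.507, 0.248] pointing down, gripper open.
Joint ranges: [-154.91, 154.91], [-16.99, 109.72], [-72.82, 74.43], [7.12, 147.25], [-82.49, 262.49], [11.32, 116.49], [-174.64, 174.64]. Speed limits (degrees/s): [159.86, 159.86, 180, 180, 180, 180, 180].

## Interface

Orientations are given as [roll, pitch, yaw] about the fixed x, y, z axes, in that order (R = Rz(yaw) Ry(pitch) Rx(roll)).
In Python, from station import robot, fingers, vision, workorder, recognise gives the robot as it stands. Calls block until the motion is done:
- robot.move_to(position, orientation): joint-space move of the TCP to a pose.
- robot.line_to(position, orientation=None, velocity=0.15, f_stop=None): straight line of the TCP; orientation=None keeps the orientation; velocity is the mean speed in m/s. With f_stop (N) it stops when the force on the tool has changed by that much, and returns True; else False.
- robot.move_j(angles): joint-space move.
- fingers.gripper_to(opening, force=None): opening from 0.0 (shut) to 1.0 (fully open); force is the grip in N (None keeps the last); returns when the fingers have stopped.
- robot.pause(seconds).
- robot.inverse_kinematics(position, orientation): joint angles nearest the present ones, or None.
- vision.grab_frame(name): name is "scene" or "top"; returns the picture (384x512x3 uint8, red, green, blue); there is no depth.
- vision.calibration(name): a dict with "mtx" (3x3 intrinsics, pixels), "extrinsics" (4x4, takes a point from world to camera coordinates). Camera axes: x right, y up, looking along -z (the intrinsics and any distortion apply to the point x, -y, -z); pixel columns grow to the right and rows downward; lengths in m; the calibration is good to about 2 mm. A picture is of the moment at which its call begins. calibration takes no time and is no camera call.
A pose or a line that the arm cannot do raises robot.PlanningError and nothing moves.
- workorder.close_job(): hands the job in; it is judged then, once.
Trained networks look in the newest picture that a camera, given by its name, has taken for a name from the list of things; names that differ only in an ending like _2 or _b are one class to them, and where a whole thing is asked for, a point or a joint stands for the part that bears it (a point fixed in the world has none). Each returns a list of dicts, best first, with "p" (0 to 1); they miss things now and then, are a little off and sometimes report something else, mostly with a low value. They report only what shows in the picture. A call takes as long as a camera call.
- recognise(label, camera): "rect" ([centre column, centre row, width, height] in pixels, round what is visible of it).
Readings, each from a call of its own:
- robot.current_time_s(): time.
- robot.current_joint_positions(): joint angles.
- robot.current_dq(): joint speeds.
- robot.current_joint_torque(): joint torques, N m.
- robot.current_tool_pos(): TCP position.
- robot.current_eef_rot(): TCP orientation.
- robot.current_contact_force(): force on the tool from outside, world axes, zero at the start.
- robot.current_torque(): the same for the moment, N m.
- robot.current_finger_gap(): opening from 0.0 (shut) to 1.0 (fully open).
- robot.current_gripper_force(): force on a finger pad.
Only numpy, scipy, OpenCV 4.12 (cv2) and the standard library are available. Lean on these libraries where they do the work, as an engineer would, in place of code of your own. Each camera call takes 0.05 s, during which the arm holds its last target. There are 200 camera calls.

## Task

Load the tube counter: with a closed fingertip on top of the black rubber hand wheel, stroke the drum round until its one well, now out of sight in the housing, points straight up, and let it rest there. Then take the capped sample tube from the rack, push it all the way into the well until the cap sits on the mouth, and let go. The drum runs in a sprung bearing, so never press on it with more than 18 N, by finger or by tube, and leave the other things on the bench where they are.

Things in the scene. Friction and masses are not known exactly. Their poses are not given: they have to be found in the camera images.
- counter: Tube counter, white, dark display in front, fixed. Origin on the bench; x to its back, y to its left. Housing x -70..58, y -105..105, z 0..165 mm. In its open top a drum turns on a level axis along x at y 0, z 115 mm, both ways without end, drag 1 to 2 N at the tyre, and stays where left. Its bearing is sprung and gives downwards: 2 N to begin, then 6 N per mm, 6 mm at most.
- wheel_top (a point): Top of the drum's hand wheel, fixed, x 12, y 0, z 203 mm in the counter, 88 mm over the axis. Black rubber tyre, radius 88 mm, 30 mm wide along x, between fixed metal guard discs of radius 84 mm (x -13 to 35.5 mm over all). It runs 1.5 mm out of true; friction 0.7 to 1.1. Strokes to 60 mm/s hold if the fingers' closing line lies along the axle; across it the fingers give and slip.
- well (a point): Mouth of the drum's only well, 60 mm from the axis, x -34 mm in the counter, in a metal carrier of radius 62 mm, 34 mm wide. It turns with the drum; its z axis points out of the well; on top the mouth is 175 mm over the bench. Well 17.8 mm wide, 75 deep, bevel 1.8. A white line on the tyre is at its angle, black lines on the guards mark the top. Start: 63 to 180 degrees off, either way.
- tube: Sample tube with a ribbed grey cap, 96 mm long, 21 to 42 g, loose, upright in the rack. Origin at the middle of its foot, z towards the cap. Body 16 mm in diameter, foot rounded; cap 23 mm in diameter from 72 to 96 mm; its underside stops on the well's mouth (foot then 72 mm below the mouth).
- rack: Aluminium tube rack, 56 x 174 mm, 94 mm high, fixed, left or right of the counter. Origin at the middle of its underside, y along its row of holes at y -51, -17, 17, 51 mm. The tube hangs by its cap in the hole at y -17 mm, the cap's underside on the rack's top; the others are empty.
- jar: Small jar with a white cap, 46 mm wide, 78 mm high, loose; leave alone. Origin under its middle.
- cup: White specimen cup with a white lid, 60 mm wide and high, loose; leave alone. Origin under its middle.
- cup_tall_lid: White specimen cup with an orange lid, 60 mm wide and high, loose; leave alone. Origin under its middle.
- alcohol: Tall white bottle with a red cap, 60 mm wide, 200 mm high, loose; leave alone. Origin under its middle.

How it is judged:
By the outcome, as a careful person would: the job done as asked, in the order asked, and still so for the second after the job is handed in, with the robot touching nothing.
It also fails if it takes over 72 s, if anything falls off the work surface, if the arm or the gripper's body presses on something with over 40 N, if the wrist force passes 120 N, or if a joint passes its speed limit or range.

## Working session

There is one attempt and no reset: what is moved stays moved. The work goes in short steps, each a Python script; the robot and the scene stay as the last script left them, time stands still between calls to the robot, and variables do not carry over. Pictures are saved under pics/ and viewed, at most 11 in all, crops included, and the job is handed in when it is done.

```bash
mkdir -p pics; ls
python3 - <<'E'
from station import robot, fingers, vision, workorder, recognise
import cv2,numpy as np
for n in ("scene","top"):
    f=vision.grab_frame(n); cv2.imwrite(f"pics/{n}0.png",cv2.resize(f[:,:,::-1],(800,600),interpolation=cv2.INTER_CUBIC))
    c=vision.calibration(n); print(n,{k:np.round(v,4).tolist() for k,v in c.items()})
    for l in ("counter","wheel_top","well","tube","rack","jar","cup","cup_tall_lid","alcohol"):
        try: print(l,[(round(d["p"],2),np.round(d["rect"]).tolist()) for d in recognise(l,n)[:3]])
        except Exception as e: print(l,e)
print(robot.current_time_s())
E
```

```text
pics
scene {'mtx': [[415.2633, 0.0, 256.5792], [0.0, 415.2633, 192.9688], [0.0, 0.0, 1.0]], 'extrinsics': [[-0.6535, -0.7567, -0.0187, 0.3764], [0.5306, -0.4756, 0.7016, -0.3065], [-0.5398, 0.4486, 0.7123, -1.1009], [0.0, 0.0, 0.0, 1.0]]}
counter [(0.92, [279.0, 172.0, 70.0, 82.0]), (0.66, [127.0, 291.0, 30.0, 26.0])]
wheel_top [(0.87, [278.0, 173.0, 66.0, 83.0])]
well [(0.76, [278.0, 156.0, 32.0, 36.0])]
tube []
rack [(0.92, [197.0, 257.0, 62.0, 64.0])]
jar [(0.71, [258.0, 255.0, 16.0, 31.0])]
cup [(0.59, [334.0, 201.0, 18.0, 27.0])]
cup_tall_lid [(0.89, [124.0, 291.0, 24.0, 28.0])]
alcohol [(0.87, [146.0, 248.0, 32.0, 58.0])]
top {'mtx': [[457.6769, 0.0, 256.9085], [0.0, 457.6769, 187.949], [0.0, 0.0, 1.0]], 'extrinsics': [[0.022, -0.9996, 0.0149, 0.0665], [0.9973, 0.023, 0.0696, -0.4888], [-0.07, 0.0133, 0.9975, -1.6944], [0.0, 0.0, 0.0, 1.0]]}
counter [(0.76, [298.0, 172.0, 64.0, 55.0])]
wheel_top [(0.55, [298.0, 172.0, 67.0, 52.0])]
well [(0.77, [294.0, 174.0, 45.0, 26.0])]
tube [(0.45, [196.0, 192.0, 8.0, 1.0])]
rack [(0.58, [194.0, 190.0, 49.0, 15.0])]
jar [(0.47, [228.0, 219.0, 16.0, 18.0])]
cup [(0.52, [316.0, 220.0, 25.0, 15.0])]
cup_tall_lid [(0.71, [135.0, 181.0, 20.0, 15.0])]
alcohol [(0.87, [159.0, 169.0, 24.0, 20.0])]
1.0
```

View pics/scene0.png

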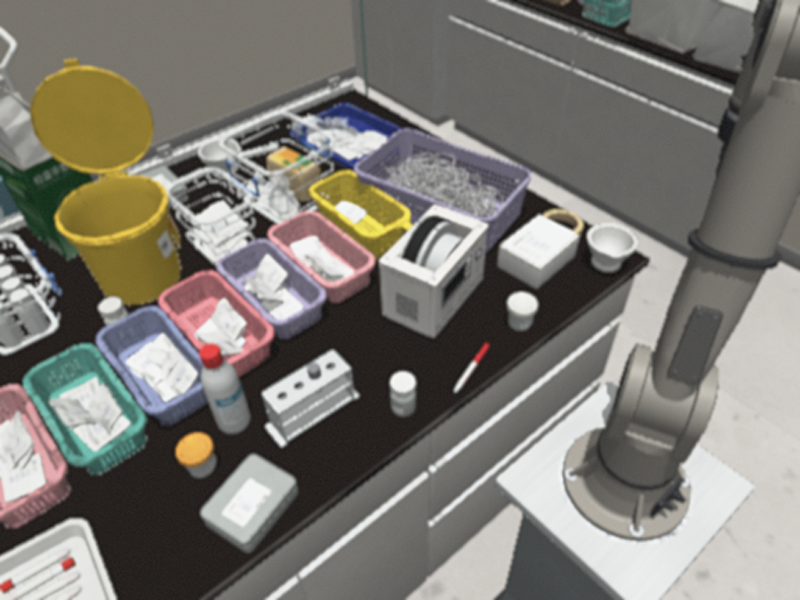

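```bash
cat > h.py <<'E'
from station import robot, fingers, vision, workorder, recognise
import cv2,numpy as np
def proj(P,n):
    c=vision.calibration(n);E=c["extrinsics"];p=np.atleast_2d(P)@E[:3,:3].T+E[:3,3]
    q=np.c_[p[:,0],-p[:,1],-p[:,2]]@c["mtx"].T
    return q[:,:2]/q[:,2:]
def ray(u,v,z,n):
    c=vision.calibration(n);E=c["extrinsics"];d=np.linalg.inv(c["mtx"])@[u,v,1]
    d=E[:3,:3].T@(d*[1,-1,-1]);o=-E[:3,:3].T@E[:3,3]
    return o+d*(z-o[2])/d[2]
def crop(n,name,u0,v0,u1,v1,pts=None):
    f=vision.grab_frame(n)[:,:,::-1]; s=min(800/(u1-u0),600/(v1-v0))
    im=cv2.resize(np.ascontiguousarray(f[v0:v1,u0:u1]),None,fx=s,fy=s,interpolation=cv2.INTER_CUBIC)
    if pts is not None:
        for p in proj(pts,n): cv2.circle(im,tuple(int(a) for a in ((p-[u0,v0]+.5)*s)),2,(255,0,255),-1)
    cv2.imwrite(f"pics/{name}.png",im); return f
E
python3 - <<'E'
from h import *
crop("top","top1",120,120,360,250)
E
```

```text
(no output)
```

View pics/top1.png

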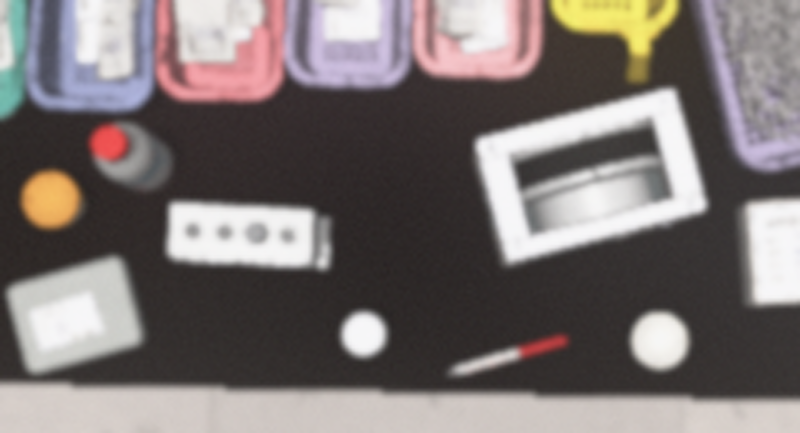

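The scene view shows the counter at about (435,270), the rack at (310,395) with the grey tube cap at (315,370), the jar at (403,393) and the bottle at (225,390). In the top crop the counter opening spans (510-668,125-230), with the silver carrier towards the robot and the black tyre behind it. The rack holes are at x 193, 225 and 288, and the tube is at (257,233).

Next I fit the poses.

```bash
cat > fit.py <<'E'
from h import *
from scipy.optimize import minimize
from scipy.ndimage import map_coordinates
G={}
for n in ("scene","top"):
    g=cv2.GaussianBlur(vision.grab_frame(n).astype(np.float32).mean(2),(0,0),.8)
    G[n]=(cv2.Sobel(g,cv2.CV_32F,1,0)/8,cv2.Sobel(g,cv2.CV_32F,0,1)/8,g)
def T(p,P):
    c,s=np.cos(p[2]),np.sin(p[2]);P=np.asarray(P,float)
    return np.c_[p[0]+c*P[:,0]-s*P[:,1],p[1]+s*P[:,0]+c*P[:,1],P[:,2]]
def score(p,segs,cams=("scene","top")):
    t=0
    for n in cams:
        for a,b in segs[n]:
            w=np.linspace(.06,.94,50)[:,None]
            q=proj(T(p,np.array(a)*(1-w)+np.array(b)*w),n);d=q[-1]-q[0];d/=np.linalg.norm(d)
            gx=map_coordinates(G[n][0],[q[:,1],q[:,0]],order=1);gy=map_coordinates(G[n][1],[q[:,1],q[:,0]],order=1)
            t+=min(abs(np.mean(-d[1]*gx+d[0]*gy)),30)
    return -t
def fit(p0,segs,cams,r=.02):
    best=(0,p0)
    for s in range(1500):
        p=p0+np.random.default_rng(s).uniform(-1,1,3)*[r,r,.08];best=min(best,(score(p,segs,cams),p),key=lambda t:t[0])
    m=minimize(score,best[1],args=(segs,cams),method="Nelder-Mead",options=dict(initial_simplex=best[1]+np.array([[0,0,0],[.003,0,0],[0,.003,0],[0,0,.02]])))
    return m.x,m.fun
x0,x1,y0,z=-.07,.058,.105,.165
top=[((x0,-y0,z),(x1,-y0,z)),((x1,-y0,z),(x1,y0,z)),((x1,y0,z),(x0,y0,z)),((x0,y0,z),(x0,-y0,z))]
c=ray(298,172,.165,"top")
segs=dict(top=top,scene=top+[((x0,y0,0),(x0,y0,z)),((x0,-y0,0),(x0,-y0,z)),((x0,-y0,0),(x0,y0,0))])
for cams in (("top",),("scene",),("scene","top")):
    p,f=fit(np.array([c[0],c[1],.26]),segs,cams);print("counter",cams,np.round(p[:2],4),np.degrees(p[2]).round(2),round(f,1))
# rack holes: dark centroids in top
g=G["top"][2];cr=np.array([(193,232),(225,233),(257,233),(288,236)])/3.333+120-.5
for n,(u,v) in enumerate(cr):
    vv,uu=np.mgrid[int(v)-4:int(v)+6,int(u)-4:int(u)+6];w=np.clip(170-g[vv,uu],0,None)*(np.hypot(uu-u,vv-v)<4.2)
    q=((w*uu).sum()/w.sum(),(w*vv).sum()/w.sum());print(np.round(q,2),ray(*q,.118 if n==2 else .094,"top").round(4))
print(g[184:197,172:212].astype(int))
E
python3 fit.py
```

```text
Traceback (most recent call last):
  File "fit.py", line 31, in <module>
    p,f=fit(np.array([c[0],c[1],.26]),segs,cams);print("counter",cams,np.round(p[:2],4),np.degrees(p[2]).round(2),round(f,1))
        ~~~^^^^^^^^^^^^^^^^^^^^^^^^^^^^^^^^^^^^^
  File "fit.py", line 23, in fit
    p=p0+np.random.default_rng(s).uniform(-1,1,3)*[r,r,.08];best=min(best,(score(p,segs,cams),p),key=lambda t:t[0])
                                                                           ~~~~~^^^^^^^^^^^^^
  File "fit.py", line 16, in score
    q=proj(T(p,np.array(a)*(1-w)+np.array(b)*w),n);d=q[-1]-q[0];d/=np.linalg.norm(d)
  File "h.py", line 4, in proj
    c=vision.calibration(n);E=c["extrinsics"];p=np.atleast_2d(P)@E[:3,:3].T+E[:3,3]
ValueError: time passes only in moves, steps and waits
```

```bash
python3 - <<'E'
s=open('h.py').read()
s=s.replace('def proj','CAL={n:{k:np.array(v) for k,v in vision.calibration(n).items()} for n in ("scene","top")}\ndef proj',1).replace('c=vision.calibration(n);','c=CAL[n];')
open('h.py','w').write(s)
E
python3 fit.py
```

```text
counter ('top',) [ 0.5406 -0.0561] 15.19 -120.0
counter ('scene',) [ 0.5412 -0.055 ] 17.05 -148.4
counter ('scene', 'top') [ 0.5412 -0.055 ] 17.05 -268.4
[177. 189.] [0.4714 0.3627 0.094 ]
[187. 189.] [0.4722 0.3272 0.094 ]
[197.59 189.74] [0.4689 0.2867 0.118 ]
[nan nan] [nan nan nan]
[[228 240 242 242 241 241 241 241 241 241 241 241 241 240 240 239 239 239
  239 239 239 239 238 237 237 237 237 236 236 235 234 234 234 233 232 230
  229 228 227 223]
 [228 240 241 240 237 235 236 238 241 242 242 242 242 240 239 238 238 240
  241 242 241 240 237 234 232 232 233 236 238 240 240 240 240 239 239 239
  239 239 238 235]
 [228 239 239 234 226 220 220 228 236 241 242 242 240 235 230 228 230 235
  239 241 240 236 229 221 215 214 217 225 234 239 241 241 239 238 237 238
  239 240 241 238]
 [227 238 235 223 206 194 196 211 227 238 241 240 234 223 212 207 212 224
  234 238 236 228 214 201 192 189 193 206 224 235 239 238 234 229 228 231
  235 239 240 237]
 [227 237 230 211 187 173 176 195 219 234 240 237 226 207 190 183 191 209
  226 234 230 217 199 184 177 173 174 187 211 229 236 232 222 212 209 2
[... 842 characters left out ...]
2 238 241 238]
 [232 240 241 241 241 242 242 242 242 243 243 243 243 243 243 243 243 244
  244 244 244 243 240 237 235 235 236 239 242 244 244 243 240 238 237 238
  240 242 242 239]
 [223 233 236 236 238 239 240 240 240 240 241 242 243 243 243 243 243 243
  243 243 243 243 243 242 242 242 243 243 244 244 244 244 243 243 242 242
  243 243 242 238]
 [198 213 217 220 224 228 231 231 231 232 235 237 238 239 239 240 240 239
  238 238 238 240 240 240 241 241 242 242 241 241 242 243 243 243 243 243
  243 242 241 235]]fit.py:36: RuntimeWarning: invalid value encountered in scalar divide
  q=((w*uu).sum()/w.sum(),(w*vv).sum()/w.sum());print(np.round(q,2),ray(*q,.118 if n==2 else .094,"top").round(4))
```

```bash
sed -i 's/min(abs(\(.*\)),30)/abs(\1)**.7/; s/170-g/232-g/; s/^print(g\[.*$//; s/<4.2/<4.5/' fit.py
cat >> fit.py <<'E'
H=[]
for n,(u,v) in enumerate(cr):
    vv,uu=np.mgrid[int(v)-5:int(v)+7,int(u)-5:int(u)+7];w=np.clip(232-g[vv,uu],0,None)*(np.hypot(uu-u,vv-v)<5)
    H.append(ray((w*uu).sum()/w.sum(),(w*vv).sum()/w.sum(),.118 if n==2 else .094,"top"))
H=np.array(H);yy=np.array([.051,.017,-.017,-.051])
i=[0,1,3];print("tube from holes",[np.polyval(np.polyfit(yy[i],H[i,k],1),-.017).round(4) for k in (0,1)],"tube",H[2].round(4),np.polyfit(yy[i],H[i,0],1),np.polyfit(yy[i],H[i,1],1))
f=crop("scene","s1",230,125,325,200,T(p,[*[a for a,b in top],(.012,0,.203),(-.034,0,.175)]))
E
python3 fit.py
```

```text
counter ('top',) [ 0.5406 -0.0545] 16.17 -55.8
counter ('scene',) [ 0.5411 -0.0545] 17.05 -59.1
counter ('scene', 'top') [ 0.5409 -0.0544] 16.79 -114.6
[177.35 188.74] [0.4724 0.3615 0.094 ]
[186.98 189.2 ] [0.4715 0.3273 0.094 ]
[196.77 189.51] [0.4697 0.2896 0.118 ]
[205.81 190.22] [0.4694 0.2602 0.094 ]
tube from holes [np.float64(0.4704), np.float64(0.294)] tube [0.4697 0.2897 0.118 ] [0.02931011 0.47093326] [0.98978642 0.31079072]
```

View pics/s1.png

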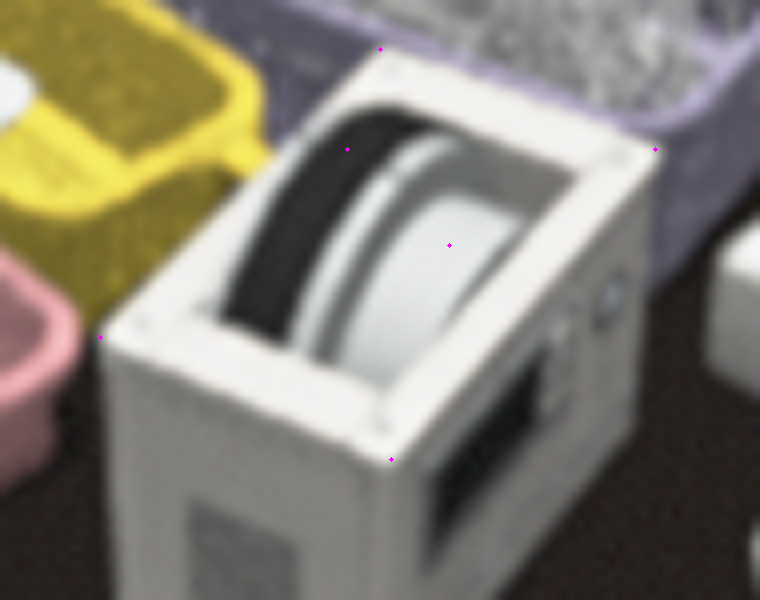

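The magenta points sit within about 1 px of the counter corners, so the fit holds: wheel top at crop (347,149) and well-top position at (450,245). No white line shows on the visible tyre. I start stroking from counter +y to -y.

```bash
cat >> h.py <<'E'
PC=np.array([.5409,-.0545,np.radians(16.8)])
def W(x,y,z):
    c,s=np.cos(PC[2]),np.sin(PC[2]);return np.array([PC[0]+c*x-s*y,PC[1]+s*x+c*y,z])
YS=16.8+90
def prof(n,x=.012,r=.088):
    from scipy.ndimage import map_coordinates
    g=vision.grab_frame(n).astype(float).mean(2);th=np.arange(-60,66,3)
    v=0
    for dx in (-.008,-.004,0,.004,.008):
        q=proj([W(x+dx,r*np.sin(t),.115+r*np.cos(t)) for t in np.radians(th)],n)
        v=v+map_coordinates(g,[q[:,1],q[:,0]],order=1)/5
    return th,v.astype(int)
def fz(): return robot.current_contact_force()
E
python3 - <<'E'
from h import *
t0=robot.current_time_s()
for n in("scene","top"): print(n,prof(n)[1].tolist())
for y in (YS,YS-180): print(y,robot.inverse_kinematics(W(.012,.022,.235),[180,0,y]))
yaw=YS-180
fingers.gripper_to(0.0)
robot.move_to(W(.012,.022,.230),[180,0,yaw])
print(robot.current_time_s(),robot.current_contact_force())
hit=robot.line_to(W(.012,.022,.215),velocity=.02,f_stop=4)
print(hit,robot.current_tool_pos(),fz(),robot.current_time_s())
crop("scene","s2",200,80,360,200)
for n in("scene","top"): print(n,prof(n)[1].tolist())
E
```

```text
scene [111, 103, 109, 121, 133, 141, 145, 143, 135, 123, 108, 91, 75, 62, 56, 53, 51, 51, 51, 50, 51, 49, 48, 49, 50, 49, 48, 49, 48, 48, 48, 48, 46, 46, 44, 43, 42, 38, 65, 170, 237, 240]
top [138, 106, 78, 63, 58, 59, 59, 59, 60, 60, 61, 61, 62, 62, 62, 62, 63, 63, 63, 63, 62, 62, 63, 62, 62, 62, 62, 62, 61, 61, 59, 59, 58, 57, 57, 56, 55, 57, 75, 118, 172, 214]
106.8 [ 30.8647326   22.58945844 -40.47863939  87.22343239  14.91239611
  75.69306196   5.66279513]
-73.2 [  14.14466384   18.85829053  -16.89152354   87.86786624    5.60390942
   74.10577841 -166.62718327]
4.7083 [ 0.06794526 -0.24404195 -0.48636518]
True [ 0.54619695 -0.03002413  0.21984373] [-1.41803494 -0.48144997  5.86997155] 5.2667
scene [81, 86, 101, 119, 132, 139, 138, 128, 112, 93, 73, 55, 41, 32, 31, 31, 32, 32, 32, 35, 40, 47, 54, 61, 65, 58, 40, 33, 36, 42, 48, 48, 47, 45, 45, 42, 43, 39, 65, 171, 237, 240]
top [155, 150, 149, 151, 153, 155, 156, 157, 158, 159, 159, 160, 160, 161, 161, 160, 159, 157, 155, 152, 156, 172, 182, 182, 171, 136, 93, 72, 63, 57, 58, 58, 58, 56, 56, 55, 54, 57, 75, 119, 174, 217]
```

View pics/s2.png

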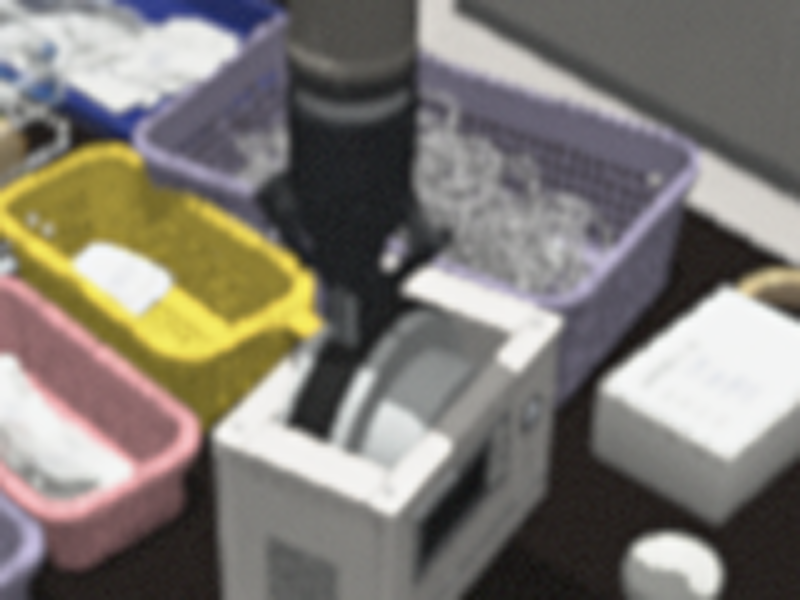

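The closed finger rests on the tyre at crop (340,330). The contact force is about 6 N, and the tyre's +y side stays visible. Now I stroke.

```bash
cat >> h.py <<'E'
def seen():
    a=[]
    for n in ("scene",):
        th,v=prof(n);m=(th>=15)&(th<=50);a=(th[m],v[m])
    return a
def stroke(a=.022,b=-.022,down=True,v=.05,f=4):
    if down:
        robot.line_to(W(.012,a,.2235),velocity=.2)
        robot.line_to(W(.012,a,.214),velocity=.025,f_stop=f)
    z=robot.current_tool_pos()[2];f0=fz()[2]
    h=robot.line_to(W(.012,b,z),velocity=v,f_stop=9)
    f1=fz()
    th,s=seen()
    z1=robot.current_tool_pos()[2]
    robot.line_to(W(.012,b,z1+.005),velocity=.1)
    print("t %.1f z %.4f f0 %.1f f1 %s stop %s"%(robot.current_time_s(),z,f0,f1.round(1),h),s.tolist(),flush=True)
    return s.max()
E
python3 - <<'E'
from h import *
for i in range(3):
    if stroke(down=i>0)>85: break
E
```

```text
t 6.8 z 0.2199 f0 5.0 f1 [-1.3 -1.8  2.9] stop False [49, 48, 49, 49, 48, 48, 48, 46, 45, 45, 43, 43]
t 8.7 z 0.2200 f0 5.5 f1 [ 0.4 -1.9  1.4] stop False [48, 49, 50, 50, 48, 47, 48, 46, 45, 45, 43, 42]
t 10.7 z 0.2197 f0 5.4 f1 [-0.7 -2.9  1.4] stop False [49, 49, 49, 48, 48, 46, 46, 46, 46, 44, 43, 43]
```

Run:
```python
from h import *
for i in range(4):
    if stroke(f=6)>85: break
print(fz().round(2))
```

```text
t 12.7 z 0.2189 f0 7.3 f1 [ 0.5 -2.1  2.1] stop False [46, 49, 49, 47, 47, 48, 46, 45, 45, 44, 43, 43]
t 14.8 z 0.2181 f0 8.3 f1 [-0.3 -1.1  3. ] stop False [46, 48, 51, 47, 47, 48, 46, 45, 45, 45, 40, 41]
t 16.8 z 0.2174 f0 7.6 f1 [ 0.5 -1.4  2.7] stop False [46, 46, 50, 48, 47, 48, 48, 43, 45, 45, 41, 41]
t 18.9 z 0.2169 f0 7.1 f1 [-0.7 -1.5  1.8] stop False [48, 46, 50, 49, 45, 47, 49, 45, 44, 45, 42, 40]
[-0.65  0.19 -0.4 ]
```

Run:
```python
from h import *
for i in range(4):
    if stroke(f=6)>75: break
robot.line_to(W(.012,-.022,.2235),velocity=.2)
crop("scene","s3",230,125,325,200)
```

```text
t 20.9 z 0.2168 f0 7.2 f1 [-0.8 -2.6  2.7] stop False [49, 47, 50, 50, 47, 46, 49, 46, 45, 47, 99, 143]
```

View pics/s3.png

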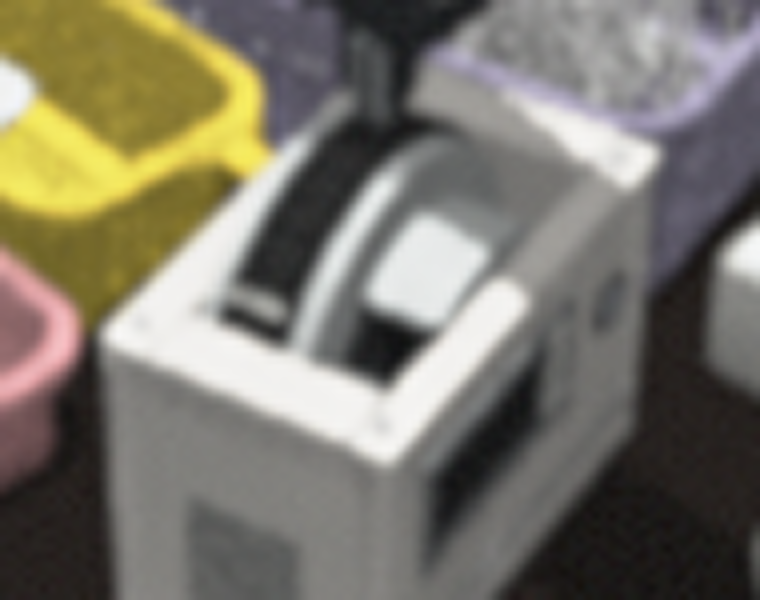

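The white line has appeared on the tyre at crop (255,300), at θ≈48°. The dark well is on the carrier at (390,340).

```bash
cat >> h.py <<'E'
def line_angle(n="scene",lo=-20,hi=54,step=.5):
    from scipy.ndimage import map_coordinates
    g=vision.grab_frame(n).astype(float).mean(2);th=np.arange(lo,hi,step);v=0
    for dx in np.linspace(-.010,.010,9):
        q=proj([W(.012+dx,.088*np.sin(t),.115+.088*np.cos(t)) for t in np.radians(th)],n)
        v=v+map_coordinates(g,[q[:,1],q[:,0]],order=1)/9
    w=np.clip(v-80,0,None);i=v.argmax();w=w*(abs(th-th[i])<12)
    return round((w*th).sum()/max(w.sum(),1e-6),2),round(v.max())
E
python3 - <<'E'
from h import *
print(line_angle(lo=10,hi=53))
stroke(f=6)
print(line_angle(lo=8,hi=50))
E
```

```text
(np.float64(48.17), 144)
t 23.3 z 0.2170 f0 7.9 f1 [-1.1 -1.5  3.9] stop False [94, 153, 138, 70, 47, 47, 48, 46, 45, 46, 44, 43]
(np.float64(19.19), 166)
```

Run:
```python
from h import *
stroke(a=.0145,b=-.0145,f=6)
print(line_angle(lo=-15,hi=45))
robot.line_to(W(.012,-.0145,.25),velocity=.2)
fingers.gripper_to(1.0)
robot.move_to([.47,.20,.28],[180,0,16.8])
print(robot.current_joint_positions().round(0),robot.current_time_s())
print(line_angle("scene",-20,45),line_angle("top",-45,45))
a=crop("scene","s4",240,130,310,180); b=crop("top","t4",262,145,334,199)
A=cv2.imread("pics/s4.png");B=cv2.imread("pics/t4.png");h=400
cv2.imwrite("pics/c4.png",np.hstack([cv2.resize(A[:,:],(400,int(400*A.shape[0]/A.shape[1]))),cv2.resize(B,(400,int(400*A.shape[0]/A.shape[1])))]))
```

```text
t 25.0 z 0.2181 f0 8.6 f1 [ 0.1 -0.7  4.7] stop False [50, 48, 48, 50, 48, 46, 47, 46, 45, 45, 44, 43]
(np.float64(0.25), 101)
[   5.   16.  -38.   88.   10.   79. -107.] 27.2417
(np.float64(0.09), 144) (np.float64(1.04), 157)
```

View pics/c4.png

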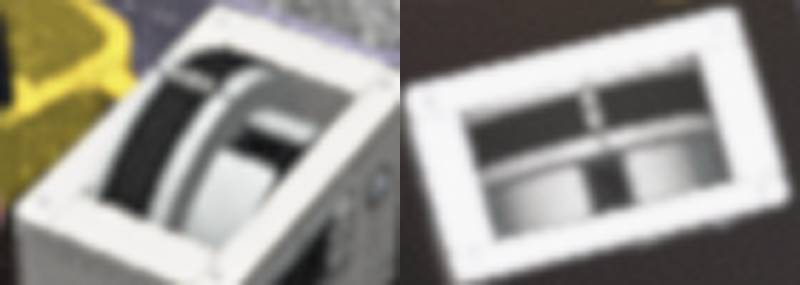

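The line, the black guard mark at (603,145) and the dark well gap at (607,180) are all in line, within about 1° of the top in both cameras. Next is the tube.

Run:
```python
from h import *
print(proj([[.470,.292,.106],[.470,.292,.118]],"scene").round(1))
t=np.array([.470,.292])
for n in("scene","top"):
    vision.grab_frame(n)
    r=recognise("tube",n)
    for d in r[:2]:print(n,round(d["p"],2),np.round(d["rect"],1),ray(d["rect"][0],d["rect"][1],.108 if n=="scene" else .118,n).round(4))
robot.move_to([*t,.19],[180,0,16.8])
robot.line_to([*t,.117],velocity=.1,f_stop=8)
print(robot.current_tool_pos(),fz().round(1),robot.current_time_s())
fingers.gripper_to(0.0,40)
print("gap",robot.current_finger_gap()*85,robot.current_gripper_force(),fz().round(1))
robot.line_to([*t,.30],velocity=.15)
print("gap",robot.current_finger_gap()*85,fz().round(2),robot.current_time_s())
crop("scene","s5",140,100,300,220)
```

```text
[[201.  237. ]
 [200.5 234.2]]
scene 0.67 [276.6 171.4  66.3  86.7] [ 0.5256 -0.0437  0.108 ]
scene 0.66 [203.2 237.3   9.   16.2] [0.4635 0.2889 0.108 ]
[0.47058488 0.29233609 0.11778884] [-0.7  0.4 -0.2] 29.1
gap 21.196106269390253 39.39896821975708 [-1.7  4.   2.7]
gap 21.24224973153926 [-0.77  0.47 -0.61] 31.0667
```

View pics/s5.png

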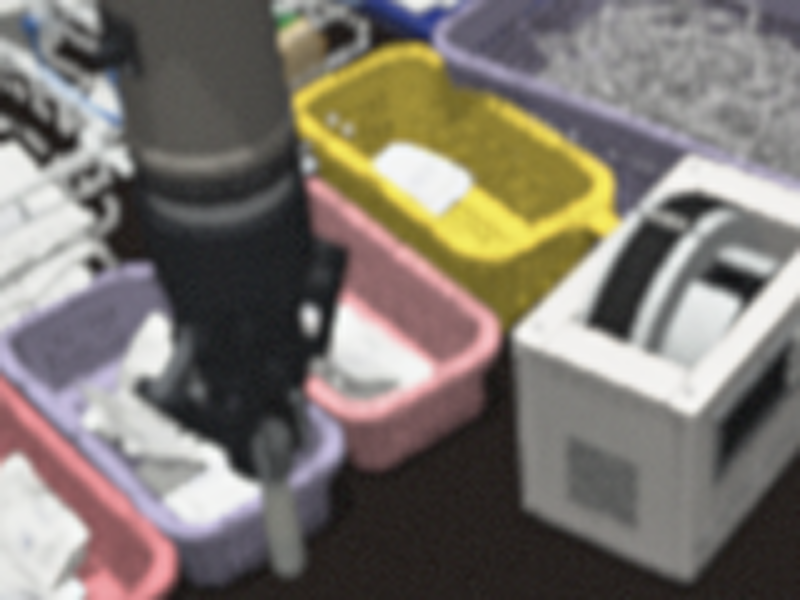

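The tube is held upright, cap at crop (270,440) and foot at about (288,575). I compare its seen axis with the expected one before moving it over the well.

Run:
```python
from h import *
g=vision.grab_frame("scene").astype(float).mean(2)
P=robot.current_tool_pos();print(P,robot.current_eef_rot())
for h in (.012,.02,.03,.04,.05,.06):
    q=proj([[P[0],P[1],P[2]-.0955+h]],"scene")[0];r=int(round(q[1]));c=int(round(q[0]))
    row=g[r,c-9:c+10];print(q.round(1),row.astype(int).tolist())
```

```text
[0.46968022 0.29149439 0.29890592] [1.79954792e+02 1.18848326e-01 1.67980785e+01]
[196.4 210.4] [98, 93, 94, 85, 78, 72, 73, 94, 112, 115, 118, 114, 101, 78, 50, 32, 32, 33, 33]
[196.  208.3] [91, 92, 95, 92, 88, 87, 93, 108, 119, 119, 118, 112, 98, 68, 39, 29, 30, 31, 33]
[195.5 205.6] [99, 94, 93, 91, 95, 92, 103, 117, 121, 123, 121, 114, 100, 78, 57, 46, 37, 28, 28]
[195.  202.9] [172, 161, 146, 131, 121, 109, 107, 114, 121, 124, 123, 118, 111, 97, 88, 80, 72, 67, 62]
[194.5 200.2] [240, 234, 224, 216, 207, 187, 150, 124, 123, 124, 122, 117, 107, 93, 90, 86, 82, 81, 71]
[194.  197.4] [243, 242, 242, 242, 237, 227, 191, 140, 109, 102, 105, 108, 122, 138, 131, 118, 102, 92, 86]
```

Run:
```python
from h import *
w=W(-.034+.0015,0,.300)
robot.line_to(w,velocity=.2)
robot.line_to([w[0],w[1],.283],velocity=.1)
P=robot.current_tool_pos();print(P,w,robot.current_time_s(),fz().round(2))
crop("scene","s6",235,100,325,168,[W(-.034,0,.175)]+[[P[0],P[1],P[2]-.0955+h] for h in (0,.03)])
A=cv2.imread("pics/s6.png")
crop("top","t6",262,145,334,199,[W(-.034,0,.175)])
```

```text
[ 0.50927666 -0.06340164  0.28244386] [ 0.50978712 -0.06389353  0.3       ] 33.425 [ 0.23 -0.84 -0.68]
```

View pics/s6.png

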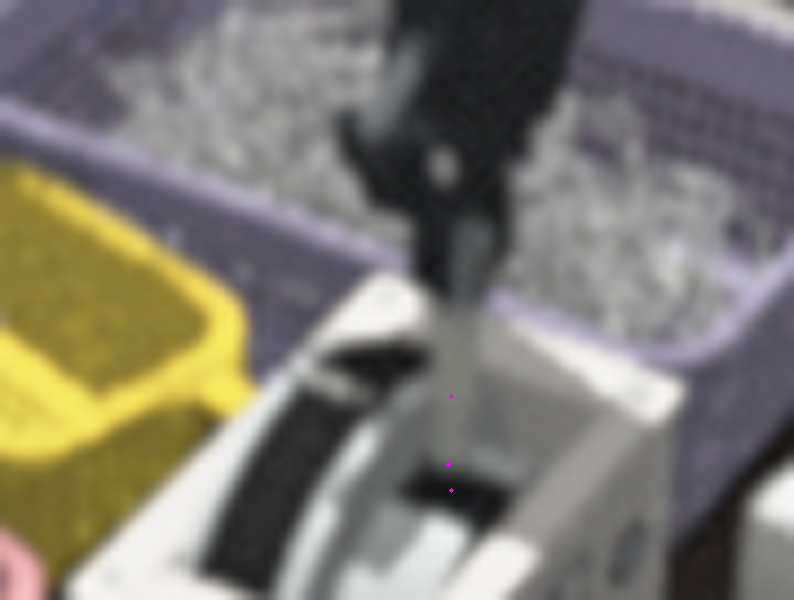

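The tube foot at (453,455) is directly over the dark well gap centred at (455,495). Now I insert it, with a force stop.

Run:
```python
from h import *
P=robot.current_tool_pos();w=W(-.0325,0,0)
h=robot.line_to([w[0],w[1],.255],velocity=.04,f_stop=5)
print(h,robot.current_tool_pos().round(4),fz().round(1),robot.current_torque().round(2))
if not h:
    h=robot.line_to([w[0],w[1],.204],velocity=.035,f_stop=6)
    print(h,robot.current_tool_pos().round(4),fz().round(1),robot.current_torque().round(2))
    if not h:
        h=robot.line_to([w[0],w[1],.196],velocity=.012,f_stop=6)
        print(h,robot.current_tool_pos().round(4),fz().round(1))
print(robot.current_time_s(),robot.current_finger_gap()*85)
```

```text
True [ 0.5092 -0.0635  0.2636] [-1.4  0.7 -0.6] [ 0.16  0.18 -0.02]
34.0417 21.29657508894078
```

Run:
```python
from h import *
w=W(-.0325,0,0);o=robot.current_tool_pos();
for k in range(6):
    h=robot.line_to([w[0],w[1],.204],velocity=.025,f_stop=5)
    P=robot.current_tool_pos();print(h,P.round(4),fz().round(1),robot.current_torque().round(2),round(robot.current_time_s(),1))
    if not h or (k and abs(P[2]-o[2])<.001): break
    o=P
```

```text
True [ 0.5081 -0.0638  0.2077] [0.5 0.7 0.1] [-0.04  0.01  0.04] 36.0
True [ 0.5083 -0.0639  0.2032] [ 0.3 -0.3 -1.2] [ 0.04  0.03 -0.03] 36.2
False [ 0.5092 -0.0639  0.2034] [-2.4 -0.  -0.8] [ 0.08  0.37 -0.  ] 36.5
```

Run:
```python
from h import *
w=W(-.0335,0,0)
for k in range(5):
    h=robot.line_to([w[0],w[1],.1955],velocity=.012,f_stop=6)
    P=robot.current_tool_pos();F=fz();print(h,P.round(4),F.round(1),round(robot.current_time_s(),1))
    if F[2]>4 or not h: break
crop("scene","s7",235,100,325,168,[W(-.034,0,.175)])
```

```text
True [ 0.5088 -0.064   0.1981] [-0.3  0.   5.6] 37.0
```

View pics/s7.png

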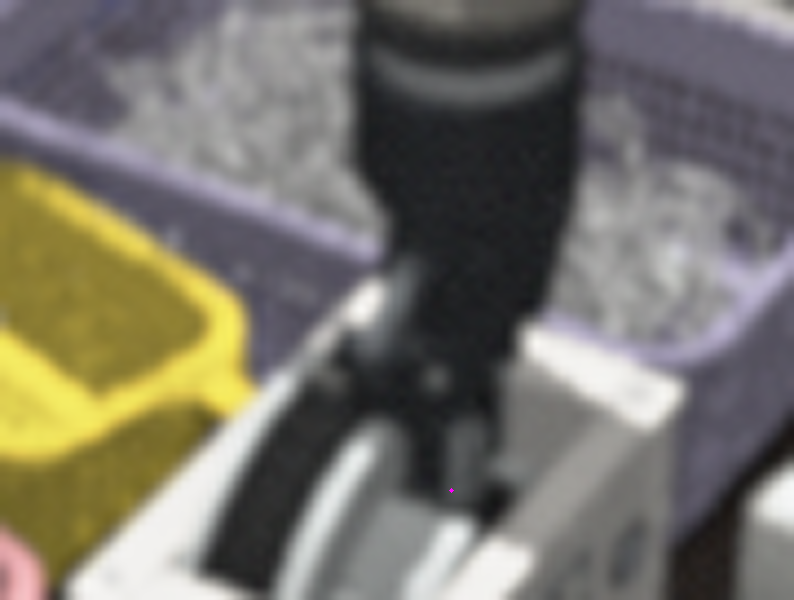

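The cap is on the mouth at (451,490). The TCP height of 0.1981 at 5.6 N matches the seated depth, so I release, retreat and check.

Run:
```python
from h import *
fingers.gripper_to(0.6)
P=robot.current_tool_pos();print(P.round(4),fz().round(1))
robot.line_to([P[0],P[1],.29],velocity=.1)
robot.move_to([.42,.15,.35],[180,0,16.8])
robot.pause(.5)
print(robot.current_time_s(),line_angle("scene",-20,45),line_angle("top",-45,45))
crop("scene","a",240,130,310,180,W(-.034,0,.199)[None]); crop("top","b",262,145,334,199,W(-.034,0,.199)[None])
A=cv2.imread("pics/a.png");B=cv2.imread("pics/b.png")
cv2.imwrite("pics/c8.png",np.hstack([cv2.resize(A,(400,300)),cv2.resize(B,(400,300))]))
```

```text
[ 0.5069 -0.0638  0.1966] [-0.5 -1.3  0.2]
40.0167 (np.float64(-2.72), 137) (np.float64(-1.62), 152)
```

View pics/c8.png

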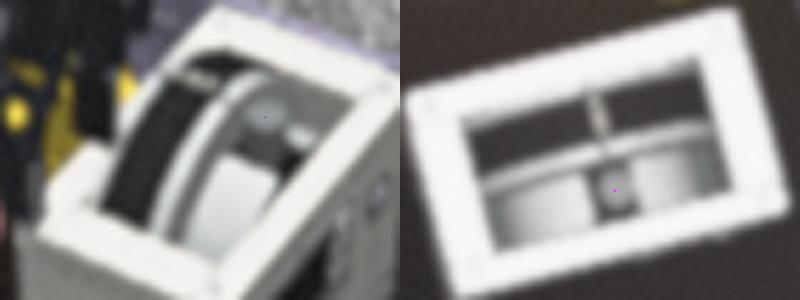

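The tube is fully in: cap at (265,115) in the left view and (615,190) in the right. The line sits about 2° past the guard mark, having shifted during insertion, so I nudge the drum back with a small gentle stroke.

Run:
```python
from h import *
fingers.gripper_to(0.0)
robot.move_to(W(.012,-.0017,.26),[180,0,YS-180])
robot.line_to(W(.012,-.0017,.2235),velocity=.1)
h=robot.line_to(W(.012,-.0017,.214),velocity=.02,f_stop=5)
z=robot.current_tool_pos()[2];print(h,robot.current_tool_pos(),fz().round(1))
robot.line_to(W(.012,.0019,z),velocity=.01,f_stop=7)
print(robot.current_tool_pos(),fz().round(1))
robot.line_to(W(.012,.0019,z+.04),velocity=.1)
robot.move_to([.42,.15,.35],[180,0,YS-180])
robot.pause(.3)
print(robot.current_time_s(),line_angle("scene",-20,45),line_angle("top",-45,45))
crop("scene","a",240,130,310,180); crop("top","b",262,145,334,199)
A=cv2.imread("pics/a.png");B=cv2.imread("pics/b.png")
cv2.imwrite("pics/c9.png",np.hstack([cv2.resize(A,(400,300)),cv2.resize(B,(400,300))]))
```

```text
True [ 0.55387973 -0.05254789  0.21883326] [-0.7 -0.1  6.7]
[ 0.5525028  -0.04896567  0.21926888] [ 1.3 -0.1  3.9]
48.9 (np.float64(-0.27), 136) (np.float64(0.85), 157)
```

View pics/c9.png

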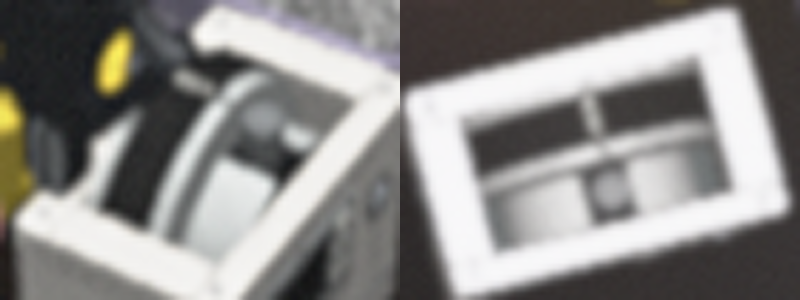

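The white line at (592,110) and the tube cap at (610,190) are in line with the guard mark. The tube is seated and the arm is clear, so I hand in.

```bash
python3 -c "
from station import workorder
print(workorder.close_job())"
```

```text
the job is handed in; nothing more can be done
None
```

The job is handed in at about 49 s: the tube is fully seated in the well and released, with the drum within about 1° of straight up after a small wheel correction post-insertion, and force readings, taken between moves, stayed under 9 N.

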